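# Pack away the ink-wash set

### The arm

A 7-joint arm with a two-finger parallel gripper is mounted at the origin on the work surface. World frame = base frame: x ahead of the robot, y to its left, z up, the work surface at z = 0. Lengths are in m, angles in rad, forces in N, time in s.
With the tool pointing down it reaches from about 0.4 to 0.85 m from the base axis. Payload 10.4 kg.
Tool frame: the origin (TCP) lies between the finger pads; the fingertips stand 11 mm ahead of it and the grasp point (between the pads) lies 8 mm behind it; z points along the fingers, y is the direction in which the jaws open and shut (so a half turn about z gives the same grasp; the last joint's range is limited). The gripper opens to 87 mm and grips with 3 to 60 N. Pads are 19 mm wide; open, the fingers measure 117 mm over their backs; the gripper's body (75 mm by 190 mm) begins 51 mm behind the grasp point.
Start: joints at [-1.229, 0.332, -0.065, 1.46, 0.022, 1.35, -0.088], TCP at [0.223, 0.584, 0.234] pointing down, gripper open.
Joint ranges: [-2.6, 2.6], [-0.5, 2.12], [-1.47, 1.34], [0.16, 2.42], [-1.27, 4.41], [0.06, 2.06], [-2.6, 2.6]. Speed limits (rad/s): [2.22, 2.22, 2.79, 2.79, 3.14, 3.14, 3.14].

### API

Orientations are given as a unit quaternion [x, y, z, w].
In Python, from bench import r, eyes gives the robot as it stands.
- The arm moves only by the shell command python3 -m inch 'ROWS' [FORCE]. ROWS is a JSON object of lists of equal length, an entry for each row: "translation": the shift along the world's x, y, z scaled (see below), a list of three; "rot": the turn, a rotation vector about the world's x, y, z scaled (see below), a list of three; "jaw": the finger opening in mm, from 0 to 87. In form: {"translation": [[tx, ty, tz], ...], "rot": [[ax, ay, az], ...], "jaw": [jaw, ...]}. A call has 1 to 20 rows; each row is the pose to reach, as a shift and turn from the pose measured when the call began; what a row does not reach only later rows make up. The controller multiplies each number of a shift by 100 mm and each number of a turn by 60 degrees. A row lasts 1/10 s, in which the tool goes at most 50 mm and 8.59 degrees, less where a joint would pass 70% of its speed; a pose out of reach is approached as far as the arm can. A call with a number of a shift or a turn outside -1 to 1 is refused whole. A call with a gripper value outside its range is refused whole. The fingers move at their own pace and stop on an object; FORCE is the grip in N (left out, the last holds). Time passes only in rows, so rows that repeat a pose let the fingers close. It gives the time, the measured TCP pose, the force and the opening at its end, in the units of the state.
- r.read_state(): the state, without advancing time (a new reading comes with each control period).
- eyes.camera(name): name is "scene" or "side" or "wrist"; returns the picture (384x512x3 uint8, blue, green, red); there is no depth.
- eyes.calibration(name): a dict with "fx", "fy", "cx", "cy" (pixels), "R" (3x3) and "t" (3): a world point X has camera coordinates R X + t; the wrist camera has in their place "hand_eye" (4x4, takes a point from camera to tool coordinates, whose origin is the TCP and whose axes are the flange's). Camera axes: x right, y down, z forward; pixel columns grow to the right and rows downward; lengths in m; the calibration is good to about 2 mm. A picture is of the moment at which its call begins: read the wrist's pose just before it. calibration takes no time and is no camera call.
- r.close_job(): hands the job in, once; it reports no verdict.
The state is a dict: "time": time; "joint_positions": joint angles; "joint_vel": joint speeds; "joint_torque": joint torques, N m; "ee_pos": TCP position; "eef_rot": TCP orientation; "ft_force": force on the tool from outside, world axes, zero at the start; "torque": the same for the moment, N m; "width": finger opening in m.
Only numpy, scipy, OpenCV 4.12 (cv2) and the standard library are available. Lean on these libraries where they do the work, as an engineer would, in place of code of your own. Each camera call takes 0.05 s, during which the arm holds its last target. There are 200 camera calls.

### The job

Pack away the drawing set: on the square wooden stand, stack the ink-wash dishes with the black one at the bottom, seated in the stand's recess, the blue one on it, the white one on that and the wooden lid on top, each fully seated and level. Lay the red-handled scraper fully home in its pocket in the shadow tray, blade in the narrow end. Leave the ink bottle standing where it is.

Things in the scene. Friction and masses are not known exactly. Their poses are not given: they have to be found in the camera images.
- black_dish: Black round porcelain ink-wash dish, 26 mm high: tapered foot 8 mm high (40 mm wide below, 48 mm above), then a straight body 58 mm in diameter; in its top a well 52 mm wide, 9 mm deep. The next piece's foot goes in the well until its shoulder rests on the rim, 18 mm pitch. About 90 g, starts upright on the table; grip across the body. Origin: centre of the underside; z up.
- blue_dish: Dark blue round porcelain ink-wash dish, 26 mm high: tapered foot 8 mm high (40 mm wide below, 48 mm above), then a straight body 58 mm in diameter; in its top a well 52 mm wide, 9 mm deep. The next piece's foot goes in the well until its shoulder rests on the rim, 18 mm pitch. About 90 g, starts upright on the table; grip across the body. Origin: centre of the underside; z up.
- white_dish: White round porcelain ink-wash dish, 26 mm high: tapered foot 8 mm high (40 mm wide below, 48 mm above), then a straight body 58 mm in diameter; in its top a well 52 mm wide, 9 mm deep. The next piece's foot goes in the well until its shoulder rests on the rim, 18 mm pitch. About 90 g, starts upright on the table; grip across the body. Origin: centre of the underside; z up.
- lid: Dark wooden round lid with a brass knob, 41 mm high. Foot as on the dishes (8 mm high, 40 mm wide below, 48 mm above), then a disc 58 mm in diameter from 8 to 17 mm, a neck to 23 mm and the knob, 22 mm in diameter, from 23 to 41 mm. About 70 g; starts upright on the table; grip the knob. Origin: centre of the underside of the foot; z up.
- scraper: Hand scraper lying on the table. x points along it to the blade tip, z up. Origin: on the handle's underside, near the centre of mass. Red handle, 22 mm wide and high, from x = -78 to +22 mm; then a brass ferrule and narrow steel blade (10 mm wide, 8 mm high, at the handle's mid height) to +87 mm. About 50 g; grip across the handle.
- stand: Fixed dark wooden block, 90 x 90 mm, 14 mm high, with a round recess in the middle of its top, 52 mm wide and 9 mm deep with a pale cork floor, for a dish's foot. Origin: centre of its underside, on the table; z up. A dish seated in it has its origin 6 mm above the table. Its yaw does not matter.
- tray: Fixed shadow tray, 200 x 80 mm, 17 mm high, black with a yellow-floored pocket (floor at 8 mm). Origin: centre of its underside, on the table; z up; x to the pocket's narrow (blade) end. Pocket: 30 mm wide from x = -83 to +27 mm, 18 mm wide on to +92 mm. Scraper home: its origin 8 mm above the tray's, x axes alike, handle standing 13 mm above the tray's top.
- ink_bottle: Amber glass jar of ink with a black cap, 44 mm in diameter, 68 mm high, standing loose off to the robot's left. Not to be handled. Origin: centre of its underside; z up.

How it is judged:
At the end, for the whole second after the job is handed in: Black in the stand, blue, white, lid on top: each centred within 8 mm on what is below, seated to 2.5 mm (black: 3 mm), level to 0.1 rad; scraper on the pocket floor, within 12 mm and 0.15 rad of home, level to 0.1 rad; all at rest; ink bottle upright (0.3 rad), moved under 30 mm (horizontal distance between black_dish and stand below 0.008 m and z of black_dish in the frame of stand below 0.009 m and horizontal distance between blue_dish and black_dish below 0.008 m and z of blue_dish in the frame of black_dish between 0.0155 and 0.0205 m and horizontal distance between white_dish and blue_dish below 0.008 m and z of white_dish in the frame of blue_dish between 0.0155 and 0.0205 m and horizontal distance between lid and white_dish below 0.008 m and z of lid in the frame of white_dish between 0.0155 and 0.0205 m and angle between each of black_dish, blue_dish, white_dish, lid, scraper's own z axis and vertical below 0.1 rad and horizontal distance between scraper and tray below 0.012 m and z of scraper in the frame of tray between 0.006 and 0.011 m and angle between the x axis of scraper and the x axis of tray, either way round below 0.15 rad and linear speed of each of black_dish, blue_dish, white_dish, lid, scraper below 0.02 m/s and distance of ink_bottle from where it was at the start of the episode below 0.03 m and angle between ink_bottle's own z axis and vertical below 0.3 rad); the robot touches nothing.
It fails at once if the ink bottle is knocked over (angle between ink_bottle's own z axis and vertical above 0.6 rad).
It also fails if it takes over 112 s, if anything falls off the work surface, if the arm or the gripper's body presses on something with over 40 N, if the wrist force passes 120 N, or if a joint passes its speed limit or range.

## Working session

There is one attempt and no reset: what is moved stays moved. The work goes in short steps, Python scripts to look and compute and a shell command to move; the robot and the scene stay as the last step left them, time stands still between calls to the robot, and variables do not carry over. Pictures are saved under pics/ and viewed, about 12 in all and at most 16, crops included, and the job is handed in when it is done.

```bash
ls; mkdir -p pics; python3 - <<'E'
from bench import r,eyes
import cv2
print(r.read_state())
for n in("scene","side"):
    cv2.imwrite(f"pics/{n}0.png",eyes.camera(n)); c=eyes.calibration(n); print(n,c)
cv2.imwrite("pics/wrist0.png",eyes.camera("wrist"));print(eyes.calibration("wrist"))
E
```

```text
pics
{'time': 0.0, 'joint_positions': array([-1.22860297,  0.33285341, -0.06469629,  1.46092863,  0.02157619,
        1.34991702, -0.08854321]), 'joint_vel': array([ 0.00119408, -0.00081774,  0.00130782, -0.00087366,  0.00020032,
        0.00171128,  0.00187196]), 'joint_torque': array([ 4.07216730e-04, -6.23251247e+01,  2.47356546e-02, -3.89900994e+01,
       -6.13435591e-02,  3.95122357e-02,  1.51147924e-04]), 'ee_pos': array([0.22283941, 0.583525  , 0.23277151]), 'eef_rot': array([ 1.81402324e-01,  9.83408714e-01, -6.98004215e-04, -1.06160854e-04]), 'ft_force': array([-0.13525555, -0.4975816 , -0.23513972]), 'torque': array([ 0.04506865,  0.00934013, -0.00517028]), 'width': 0.08728525044242218}
scene {'fx': 360.18849939079684, 'fy': 360.18849939079684, 'cx': 259.4114385536681, 'cy': 192.73523375604478, 'R': array([[ 0.35552638,  0.93464559, -0.00621395],
       [ 0.77518098, -0.29856964, -0.55673208],
       [-0.52220248,  0.19311601, -0.83066887]]), 't': array([-0.2657335 , -0.39760586,  1.18683353])}
side {'fx': 440.3393545560158, 'fy': 440.3393545560158, 'cx': 247.85884804555656, 'cy': 188.39203265363184, 'R': array([[ 0.87974818,  0.47543432,  0.00231258],
       [ 0.26712707, -0.49025903, -0.82963198],
       [-0.39330175,  0.73048497, -0.55830586]]), 't': array([-0.54257842, -0.06059599,  1.36905965])}
{'fx': 273.16236599160953, 'fy': 273.16236599160953, 'cx': 254.54153175065875, 'cy': 192.53008499770132, 'hand_eye': array([[-4.47049175e-04, -9.65477852e-01, -2.60484774e-01,
         7.16726721e-02],
       [ 9.99999856e-01, -3.54490554e-04, -4.02312697e-04,
        -4.62031768e-04],
       [ 2.96084607e-04, -2.60484917e-01,  9.65477872e-01,
        -1.51880967e-01],
       [ 0.00000000e+00,  0.00000000e+00,  0.00000000e+00,
         1.00000000e+00]])}
```

View pics/scene0.png

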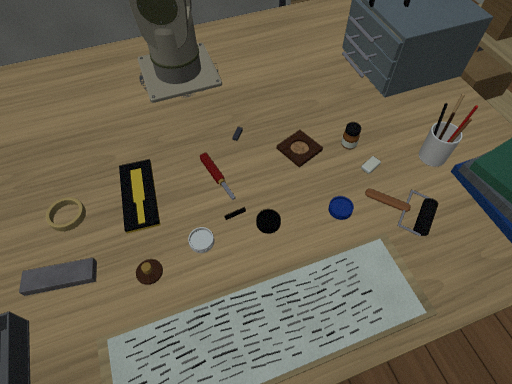

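View pics/side0.png

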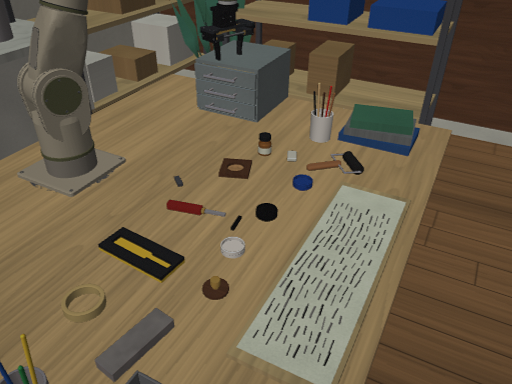

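The scene view shows the stand at about (300,148), bottle (352,136), scraper (217,175), tray (139,195), black (268,221), blue (341,208), white (201,240) and lid (149,271). The side view shows the same objects. I'll enlarge both.

```bash
python3 - <<'E'
import cv2
a=cv2.imread("pics/scene0.png")[118:298,110:370]; cv2.imwrite("pics/s1.png",cv2.resize(a,None,fx=3,fy=3,interpolation=cv2.INTER_CUBIC))
a=cv2.imread("pics/side0.png")[125:305,90:350]; cv2.imwrite("pics/d1.png",cv2.resize(a,None,fx=3,fy=3,interpolation=cv2.INTER_CUBIC))
E
```

```text
(no output)
```

View pics/s1.png

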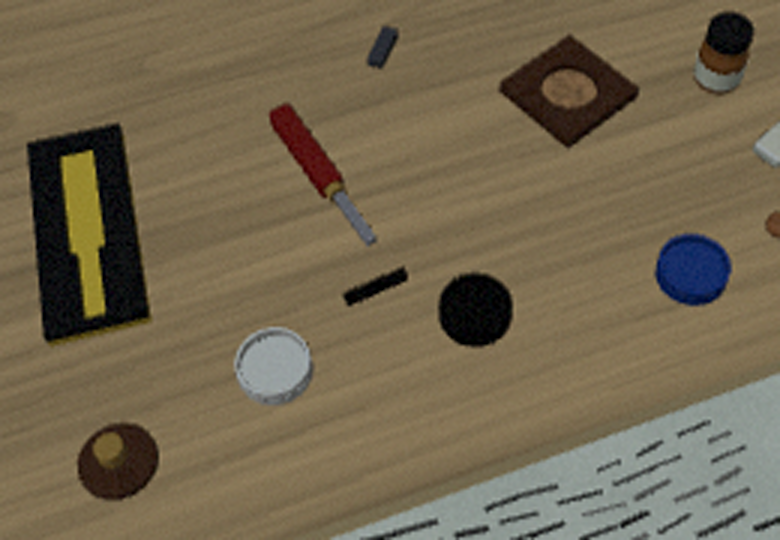

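View pics/d1.png

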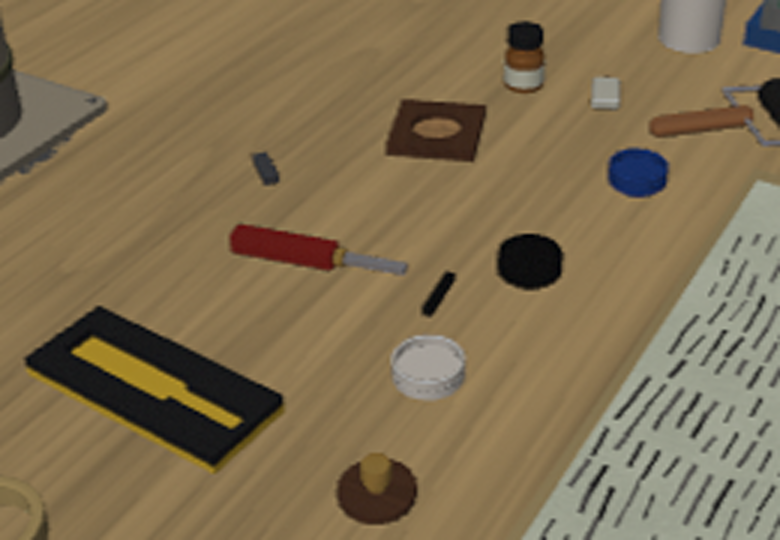

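The crops show every object clearly, and I've read off the pixel positions. Next I project both views onto planes at known heights.

```bash
cat > h.py <<'E'
import numpy as np, cv2
from scipy.spatial.transform import Rotation as Ro
from bench import r,eyes
def ray(c,uv,z):
    d=np.array([(uv[0]-c["cx"])/c["fx"],(uv[1]-c["cy"])/c["fy"],1.])
    R=np.array(c["R"]);o=-R.T@np.array(c["t"]);d=R.T@d
    return (o+d*(z-o[2])/d[2])[:2]
def wristcam(s):
    c=dict(eyes.calibration("wrist"));T=np.eye(4);T[:3,:3]=Ro.from_quat(s["eef_rot"]).as_matrix();T[:3,3]=s["ee_pos"]
    M=np.linalg.inv(T@c["hand_eye"]);c["R"]=M[:3,:3];c["t"]=M[:3,3];return c
def look(name):
    s=r.read_state();c=wristcam(s);im=eyes.camera("wrist");cv2.imwrite(f"pics/{name}.png",im)
    np.savez(f"pics/{name}.npz",**{k:np.array(v) for k,v in c.items()});return im,c,s
E
python3 - <<'E'
from h import *
P={"black":(.014,(476,309),(530,261)),"blue":(.014,(693.5,269.5),(638,172)),"white":(.014,(273.5,365.5),(428.5,367)),
"knob":(.041,(107,446),(376,460)),"stand":(.014,(569,88),(437,128)),"scr_end":(.011,(281,110),(234,240)),"scr_fer":(.011,(328,190),(338,256)),"scr_tip":(.011,(372,241),(405,268)),
"t1":(.017,(27,143),(27,361)),"t2":(.017,(121,124),(98,306)),"t3":(.017,(149,318),(284,401)),"t4":(.017,(46,338),(215,464)),"bottle":(.068,(731,26),(526,35))}
c=[eyes.calibration("scene"),eyes.calibration("side")]
for k,(z,a,b) in P.items():
    p=ray(c[0],(110+a[0]/3,118+a[1]/3),z);q=ray(c[1],(90+b[0]/3,125+b[1]/3),z);print(k,p.round(4),q.round(4),((p+q)/2).round(4))
s=r.read_state();print(Ro.from_quat(s["eef_rot"]).as_matrix().round(3))
E
```

```text
black [0.6352 0.0663] [0.6347 0.0713] [0.6349 0.0688]
blue [0.6644 0.2443] [0.6631 0.25  ] [0.6638 0.2472]
white [ 0.6255 -0.0971] [ 0.6259 -0.0923] [ 0.6257 -0.0947]
knob [ 0.6586 -0.2246] [ 0.658  -0.2204] [ 0.6583 -0.2225]
stand [0.4517 0.2302] [0.4509 0.2281] [0.4513 0.2292]
scr_end [ 0.3796 -0.0215] [ 0.384  -0.0248] [ 0.3818 -0.0232]
scr_fer [ 0.4798 -0.0083] [ 4.798e-01 -1.000e-04] [ 0.4798 -0.0042]
scr_tip [0.5427 0.0103] [0.5411 0.0133] [0.5419 0.0118]
t1 [ 0.3405 -0.2407] [ 0.3443 -0.2412] [ 0.3424 -0.2409]
t2 [ 0.349  -0.1593] [ 0.3466 -0.1612] [ 0.3478 -0.1603]
t3 [ 0.552  -0.1774] [ 0.55   -0.1816] [ 0.551  -0.1795]
t4 [ 0.5407 -0.2562] [ 0.5445 -0.2598] [ 0.5426 -0.258 ]
bottle [0.4787 0.3691] [0.4844 0.3619] [0.4816 0.3655]
[[-0.934  0.357 -0.   ]
 [ 0.357  0.934 -0.001]
 [-0.    -0.001 -1.   ]]
```

```bash

python3 -m inch '{"translation":[[0.76,-1,0.2],[0.76,-1,0.2],[0.76,-1,0.2],[0.76,-1,0.2],[0.76,-1,0.2]],"rot":[[0,0,-0.39],[0,0,-0.39],[0,0,-0.39],[0,0,-0.39],[0,0,-0.39]],"jaw":[87,87,87,87,87]}'
python3 -m inch '{"translation":[[0.76,-1,0],[0.76,-1,0],[0.76,-1,0],[0.76,-1,0],[0.76,-1,0]],"rot":[[0,0,-0.39],[0,0,-0.39],[0,0,-0.39],[0,0,-0.39],[0,0,-0.39]],"jaw":[87,87,87,87,87]}'
python3 -m inch '{"translation":[[0.76,-1,-0.5],[0.76,-1,-0.5],[0.76,-1,-0.5],[0.76,-1,-0.5],[0.76,-1,-0.5]],"rot":[[0,0,-0.39],[0,0,-0.39],[0,0,-0.39],[0,0,-0.39],[0,0,-0.39]],"jaw":[87,87,87,87,87]}'
python3 -m inch '{"translation":[[0,-0.45,-0.3],[0,-0.45,-0.3],[0,-0.45,-0.3],[0,-0.45,-0.3],[0,-0.45,-0.3],[0,-0.45,-0.3]],"rot":[[0,0,0],[0,0,0],[0,0,0],[0,0,0],[0,0,0],[0,0,0]],"jaw":[87,87,87,87,87,87]}'
python3 - <<'E'
from h import *
im,c,s=look("w1");print(s["time"],s["ee_pos"],Ro.from_quat(s["eef_rot"]).as_matrix().round(3))
E
```

```text
time: 0.65
ee_pos: [0.2989, 0.4835, 0.253]
eef_rot: [0.377, 0.926, -0.0, -0.0]
ft_force: [-0.7, 1.3, -0.9]
width: 0.0869
time: 1.15
ee_pos: [0.374, 0.3846, 0.2527]
eef_rot: [0.556, 0.831, -0.0, -0.001]
ft_force: [-0.3, 0.6, -0.3]
width: 0.0868
time: 1.65
ee_pos: [0.4491, 0.2861, 0.2022]
eef_rot: [0.711, 0.703, -0.001, -0.001]
ft_force: [-1.1, 0.3, 0.5]
width: 0.0868
time: 2.25
ee_pos: [0.4491, 0.2424, 0.1727]
eef_rot: [0.711, 0.704, -0.0, -0.001]
ft_force: [-0.1, -0.6, -0.2]
width: 0.0871
2.25 [0.44909605 0.24241992 0.17268965] [[ 0.01   1.    -0.002]
 [ 1.    -0.01   0.001]
 [ 0.001 -0.002 -1.   ]]
```

View pics/w1.png

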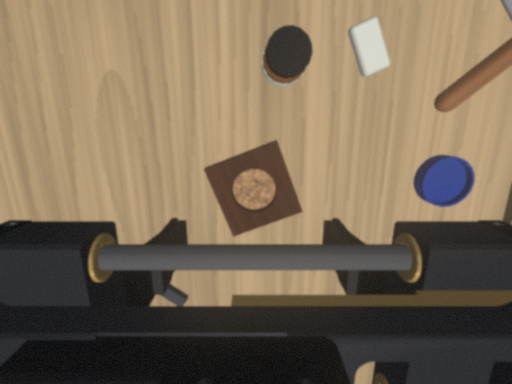

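The wrist view shows the stand square centred at about (254,188) and the blue dish at (445,181). The bottle is well clear at (288,53).

```bash
cat >> h.py <<'E'
def rc(name,uv,z): return ray(np.load(f"pics/{name}.npz"),uv,z).round(4)
E
python3 - <<'E'
from h import *
print(rc("w1",(254.2,188.5),.014),rc("w1",(254.5,189),.005),"blue",rc("w1",(445,181),.02))
E
```

```text
[0.4475 0.2344] [0.4478 0.2315] blue [0.6651 0.2428]
```

```bash

python3 -m inch '{"translation":[[0.93,-0.81,0],[0.93,-0.81,0],[0.93,-0.81,0],[0.93,-0.81,0]],"rot":[[0,0,0],[0,0,0],[0,0,0],[0,0,0]],"jaw":[87,87,87,87]}'
python3 -m inch '{"translation":[[0.93,-0.81,0],[0.93,-0.81,0],[0.93,-0.81,0],[0.93,-0.81,0],[0.93,-0.81,0],[0.93,-0.81,0]],"rot":[[0,0,0],[0,0,0],[0,0,0],[0,0,0],[0,0,0],[0,0,0]],"jaw":[87,87,87,87,87,87]}'
python3 - <<'E'
from h import *
im,c,s=look("w2");print(s["time"],s["ee_pos"],Ro.from_quat(s["eef_rot"]).as_rotvec())
E
```

```text
time: 2.7
ee_pos: [0.5444, 0.1578, 0.1727]
eef_rot: [0.712, 0.702, -0.001, -0.0]
ft_force: [-0.3, 1.0, 0.3]
width: 0.087
time: 3.3
ee_pos: [0.6367, 0.0788, 0.1725]
eef_rot: [0.712, 0.703, -0.0, -0.001]
ft_force: [-0.4, -0.5, 0.2]
width: 0.0871
3.3 [0.63669514 0.07882125 0.17254941] [-2.23468572e+00 -2.20628944e+00  1.36998707e-03]
```

View pics/w2.png

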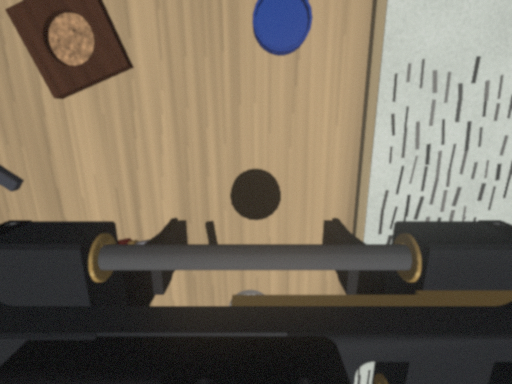

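Black dish silhouette is centred at (255.5,194) and the blue dish at (281,22).

```bash
python3 - <<'E'
from h import *
im=cv2.imread("pics/w2.png");g=(im.max(2)<60).astype(np.uint8)
n,l,st,ce=cv2.connectedComponentsWithStats(g)
for i in range(1,n):
    if 1000<st[i,4]<6000: print(st[i],ce[i],[rc("w2",ce[i],z) for z in (.018,.024)])
E
```

```text
[ 232  171   47   47 1720] [254.90116279 194.42616279] [array([0.6359, 0.0646]), array([0.6359, 0.0663])]
```

```bash
python3 - <<'E'
from h import *
im=cv2.imread("pics/w1.png")[125:250,190:315]; a=cv2.resize(im,None,fx=4,fy=4,interpolation=cv2.INTER_CUBIC)
b=cv2.resize(cv2.imread("pics/side0.png")[150:190,210:260],None,fx=6,fy=6,interpolation=cv2.INTER_CUBIC)
o=np.zeros((500,800,3),np.uint8);o[:,:500]=a;o[:240,500:800]=b
b=cv2.resize(cv2.imread("pics/scene0.png")[127:170,274:324],None,fx=6,fy=6,interpolation=cv2.INTER_CUBIC);o[242:500,500:800]=b
cv2.imwrite("pics/st.png",cv2.convertScaleAbs(o,alpha=2))
for p in [(277,140),(205,169),(234,235),(301,210)]: print(rc("w1",p,.014))
print(rc("w2",(72,39),.014),rc("w2",(72,39),.005))
E
```

```text
[0.4736 0.2902]
[0.3911 0.2581]
[0.422  0.1757]
[0.5033 0.2073]
[0.4508 0.231 ] [0.4454 0.2333]
```

View pics/st.png

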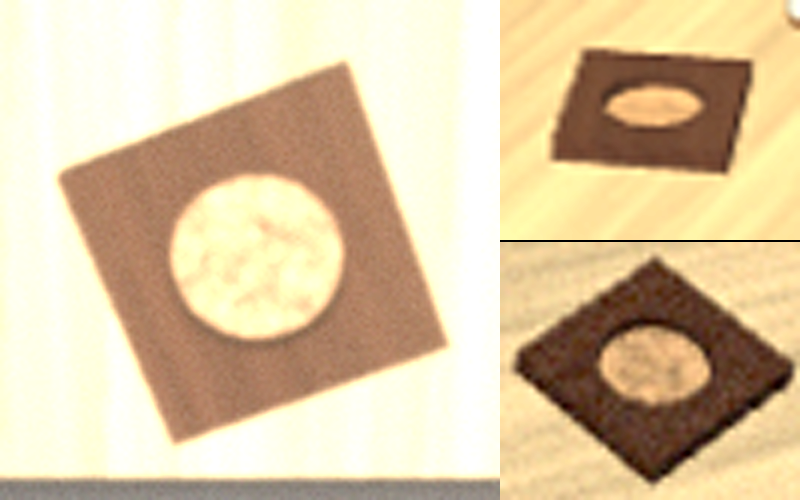

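```bash

python3 -m inch '{"translation":[[0,-0.13,-0.3],[0,-0.13,-1],[0,-0.13,-1],[0,-0.13,-1],[0,-0.13,-1],[0,-0.13,-1]],"rot":[[0,0,0],[0,0,0],[0,0,0],[0,0,0],[0,0,0],[0,0,0]],"jaw":[87,87,87,87,87,87]}'
python3 -m inch '{"translation":[[0,0,-0.3],[0,0,-0.5],[0,0,-0.5],[0,0,-0.5],[0,0,-0.5],[0,0,-0.5],[0,0,-0.5],[0,0,-0.5],[0,0,-0.5],[0,0,-0.5]],"rot":[[0,0,0],[0,0,0],[0,0,0],[0,0,0],[0,0,0],[0,0,0],[0,0,0],[0,0,0],[0,0,0],[0,0,0]],"jaw":[87,87,87,87,70,64,60,57,54,54]}' 15
python3 -m inch '{"translation":[[0,0,0],[0,0,0],[0,0,0]],"rot":[[0,0,0],[0,0,0],[0,0,0]],"jaw":[50,50,50]}'
```

```text
time: 3.95
ee_pos: [0.6378, 0.0665, 0.0749]
eef_rot: [0.711, 0.703, 0.001, 0.0]
ft_force: [0.3, 0.4, 0.3]
width: 0.0869
time: 4.95
ee_pos: [0.6377, 0.0665, 0.0251]
eef_rot: [0.711, 0.703, 0.001, 0.0]
ft_force: [-0.8, -0.4, 2.5]
width: 0.0575
time: 5.25
ee_pos: [0.6377, 0.0665, 0.0251]
eef_rot: [0.711, 0.703, 0.001, 0.0]
ft_force: [-0.9, 0.3, 1.9]
width: 0.0571
```

```bash

python3 -m inch '{"translation":[[0,0,0.3],[0,0,0.8],[0,0,1],[0,0,1]],"rot":[[0,0,0],[0,0,0],[0,0,0],[0,0,0]],"jaw":[50,50,50,50]}' 20
python3 -m inch '{"translation":[[-0.4,0.35,0],[-0.95,0.83,0],[-0.95,0.83,0],[-0.95,0.83,0],[-0.95,0.83,0]],"rot":[[0,0,0],[0,0,0],[0,0,0],[0,0,0],[0,0,0]],"jaw":[50,50,50,50,50]}'
python3 -m inch '{"translation":[[-0.4,0.35,0],[-0.95,0.83,0],[-0.95,0.83,0],[-0.95,0.83,0],[-0.95,0.83,0],[-0.95,0.83,0],[-0.95,0.83,0]],"rot":[[0,0,0],[0,0,0],[0,0,0],[0,0,0],[0,0,0],[0,0,0],[0,0,0]],"jaw":[50,50,50,50,50,50,50]}'
python3 - <<'E'
from h import *
im,c,s=look("w3");print(s["time"],s["ee_pos"])
E
```

```text
time: 5.65
ee_pos: [0.6398, 0.0665, 0.1288]
eef_rot: [0.711, 0.703, 0.004, 0.002]
ft_force: [-0.4, 0.2, -1.2]
width: 0.0569
time: 6.15
ee_pos: [0.5442, 0.1497, 0.1279]
eef_rot: [0.711, 0.703, 0.003, 0.002]
ft_force: [0.2, -0.5, -1.7]
width: 0.0568
time: 6.85
ee_pos: [0.4503, 0.2313, 0.1277]
eef_rot: [0.712, 0.702, 0.003, 0.002]
ft_force: [-0.4, -0.1, -1.8]
width: 0.0567
6.85 [0.45027921 0.23134789 0.12768069]
```

View pics/w3.png

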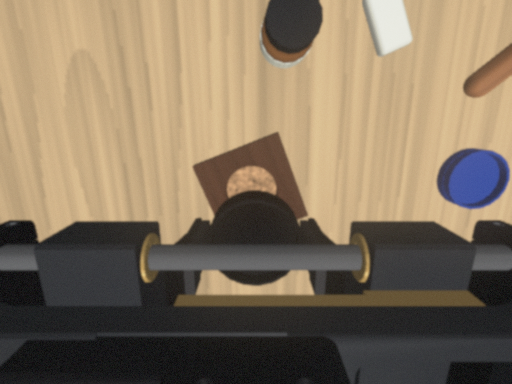

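The dish is held level at about (255,238), with the cork at (251,182) below it. Now I lower it.

```bash

python3 -m inch '{"translation":[[-0.03,0.02,-0.3],[-0.03,0.02,-0.7],[-0.03,0.02,-0.8],[-0.03,0.02,-0.8],[-0.03,0.02,-0.8]],"rot":[[0,0,0],[0,0,0],[0,0,0],[0,0,0],[0,0,0]],"jaw":[50,50,50,50,50]}'
python3 -m inch '{"translation":[[0,0,-0.04],[0,0,-0.08],[0,0,-0.12],[0,0,-0.15],[0,0,-0.15],[0,0,-0.15]],"rot":[[0,0,0],[0,0,0],[0,0,0],[0,0,0],[0,0,0],[0,0,0]],"jaw":[50,50,50,50,50,50]}'
```

```text
time: 7.4
ee_pos: [0.448, 0.2337, 0.049]
eef_rot: [0.712, 0.702, 0.003, 0.002]
ft_force: [0.1, -0.1, -0.4]
width: 0.057
time: 8.0
ee_pos: [0.448, 0.2337, 0.034]
eef_rot: [0.712, 0.702, 0.003, 0.002]
ft_force: [0.4, -0.5, -2.0]
width: 0.0565
```

```bash

python3 -m inch '{"translation":[[0,0,-0.01],[0,0,-0.02],[0,0,-0.03],[0,0,-0.03]],"rot":[[0,0,0],[0,0,0],[0,0,0],[0,0,0]],"jaw":[50,50,50,50]}'
python3 -m inch '{"translation":[[0,0,0],[0,0,0],[0,0,0],[0,0,0],[0,0,0],[0,0,0.3],[0,0,1],[0,0,1],[0,0,1]],"rot":[[0,0,0],[0,0,0],[0,0,0],[0,0,0],[0,0,0],[0,0,0],[0,0,0],[0,0,0],[0,0,0]],"jaw":[60,70,80,87,87,87,87,87,87]}'
python3 -m inch '{"translation":[[0,0.05,0.3],[0,0.05,0.3],[0,0.05,0.3],[0,0.05,0.3],[0,0.05,0.3]],"rot":[[0,0,0],[0,0,0],[0,0,0],[0,0,0],[0,0,0]],"jaw":[87,87,87,87,87]}'
python3 - <<'E'
from h import *
im,c,s=look("w4");print(s["time"],s["ee_pos"],s["eef_rot"])
im2=eyes.camera("side");o=np.zeros((384,800,3),np.uint8);o[:,:512]=im;o[:288,512:]=cv2.resize(im2[140:212,210:282],(288,288),interpolation=cv2.INTER_CUBIC)
cv2.imwrite("pics/c4.png",cv2.convertScaleAbs(o,alpha=1.8))
E
```

```text
time: 8.4
ee_pos: [0.4481, 0.2337, 0.0311]
eef_rot: [0.712, 0.702, 0.003, 0.002]
ft_force: [-0.9, -0.8, 2.4]
width: 0.0572
time: 9.3
ee_pos: [0.4498, 0.2348, 0.1345]
eef_rot: [0.712, 0.702, 0.006, 0.002]
ft_force: [-0.0, 0.1, -0.0]
width: 0.0868
time: 9.8
ee_pos: [0.4493, 0.2393, 0.1633]
eef_rot: [0.712, 0.702, 0.005, 0.002]
ft_force: [-0.2, 0.2, 0.0]
width: 0.0871
9.8 [0.44930067 0.23931789 0.16325174] [0.71211154 0.70204285 0.00536558 0.0020512 ]
```

View pics/c4.png

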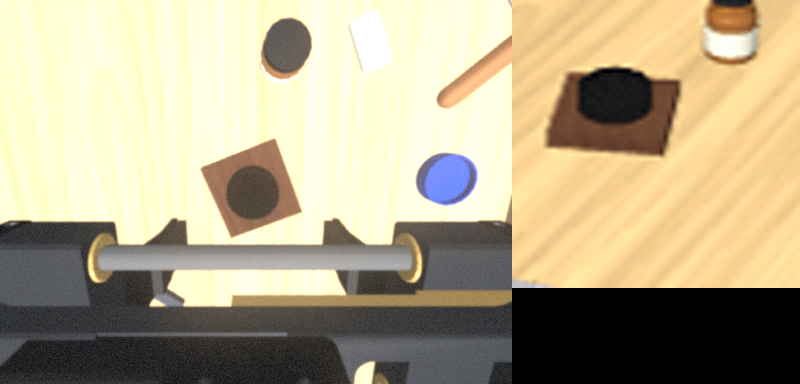

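Black sits centred in the stand at (252,192), with blue at (447,179). Black touched down at the expected height. Next I compute blue and the tilt correction.

```bash
cat >> h.py <<'E'
def fix(s,yaw=0):  # rot units needed to make jaw axis at yaw, tool down
    y=np.array([np.cos(yaw),np.sin(yaw),0]);z=np.array([0,0,-1.]);T=np.c_[np.cross(y,z)*1,y,z]
    return ((Ro.from_matrix(T)*Ro.from_quat(s["eef_rot"]).inv()).as_rotvec()/np.radians(60)).round(4)
E
python3 - <<'E'
from h import *
im=cv2.imread("pics/w4.png").astype(int)
print("fix",fix(r.read_state()),"black",rc("w4",(252.5,192.5),.030))
for nm,m in {"black":(im.max(2)<40),"blue":(im[...,0]>im[...,2]+25)&(im[...,0]>im[...,1]+25)}.items():
    n,l,st,ce=cv2.connectedComponentsWithStats(m.astype(np.uint8))
    for i in range(1,n):
        if 800<st[i,4]<6000: print(nm,st[i],ce[i],rc("w4",ce[i],.030 if nm=="black" else .022))
E
```

```text
fix [-0.0048  0.0105  0.0136] black [0.4476 0.2338]
black [ 357  249   71   45 1033] [389.10939013 282.71829622] [0.6085 0.1198]
blue [ 419  154   58   52 2030] [448.65812808 179.30246305] [0.6646 0.2431]
```

```bash

python3 -m inch '{"translation":[[0.5,0.02,0],[1,0.02,0],[1,0.02,0],[1,0.02,0],[1,0.02,0]],"rot":[[-0.005,0.01,0.014],[-0.005,0.01,0.014],[-0.005,0.01,0.014],[-0.005,0.01,0.014],[-0.005,0.01,0.014]],"jaw":[87,87,87,87,87]}'
python3 -m inch '{"translation":[[0.5,0.02,0],[1,0.02,0],[1,0.02,-0.4],[1,0.02,-0.4],[1,0.02,-0.4],[1,0.02,-0.4],[1,0.02,-0.4]],"rot":[[0,0,0],[0,0,0],[0,0,0],[0,0,0],[0,0,0],[0,0,0],[0,0,0]],"jaw":[87,87,87,87,87,87,87]}'
python3 - <<'E'
from h import *
im,c,s=look("w5");print(s["time"],s["ee_pos"],fix(s));im=im.astype(int)
n,l,st,ce=cv2.connectedComponentsWithStats(((im[...,0]>im[...,2]+25)&(im[...,0]>im[...,1]+25)).astype(np.uint8))
for i in range(1,n):
    if 800<st[i,4]<9000: print(st[i],ce[i],rc("w5",ce[i],.024))
E
```

```text
time: 10.4
ee_pos: [0.5486, 0.2416, 0.1634]
eef_rot: [0.707, 0.707, -0.0, -0.0]
ft_force: [-0.0, -0.4, -0.2]
width: 0.087
time: 11.1
ee_pos: [0.6485, 0.2444, 0.1257]
eef_rot: [0.707, 0.708, 0.001, 0.0]
ft_force: [0.1, -0.1, -0.2]
width: 0.0872
11.1 [0.64853563 0.24435132 0.12566127] [-0.0015  0.0016 -0.0015]
[ 243  166   59   59 2688] [271.49665179 195.48995536] [0.6643 0.244 ]
```

```bash

python3 -m inch '{"translation":[[0.16,0,-0.2],[0.16,0,-0.6],[0.16,0,-0.9],[0.16,0,-1],[0.16,0,-1],[0.16,0,-1]],"rot":[[0,0,0],[0,0,0],[0,0,0],[0,0,0],[0,0,0],[0,0,0]],"jaw":[87,87,87,87,87,87]}'
python3 -m inch '{"translation":[[0,0,0],[0,0,0],[0,0,0],[0,0,0],[0,0,0],[0,0,0],[0,0,0],[0,0,0]],"rot":[[0,0,0],[0,0,0],[0,0,0],[0,0,0],[0,0,0],[0,0,0],[0,0,0],[0,0,0]],"jaw":[70,64,60,57,50,50,50,50]}' 20
python3 -m inch '{"translation":[[0,0,0.3],[0,0,0.8],[0,0,1],[0,0,1],[0,0,1]],"rot":[[0,0,0],[0,0,0],[0,0,0],[0,0,0],[0,0,0]],"jaw":[50,50,50,50,50]}'
python3 -m inch '{"translation":[[-0.4,-0.05,0],[-1,-0.05,0],[-1,-0.05,0],[-1,-0.05,0],[-1,-0.05,0]],"rot":[[0,0,0],[0,0,0],[0,0,0],[0,0,0],[0,0,0]],"jaw":[50,50,50,50,50]}'
python3 -m inch '{"translation":[[-0.4,-0.04,0],[-1,-0.04,0],[-1,-0.04,0],[-1,-0.04,0],[-1,-0.04,0],[-1,-0.04,0]],"rot":[[0,0,0],[0,0,0],[0,0,0],[0,0,0],[0,0,0],[0,0,0]],"jaw":[50,50,50,50,50,50]}'
python3 - <<'E'
from h import *
print(r.read_state()["ee_pos"],fix(r.read_state()))
E
```

```text
time: 11.75
ee_pos: [0.6656, 0.2446, 0.0275]
eef_rot: [0.707, 0.708, 0.002, 0.001]
ft_force: [0.8, -0.1, 0.5]
width: 0.087
time: 12.55
ee_pos: [0.6656, 0.2447, 0.0277]
eef_rot: [0.707, 0.708, 0.002, 0.0]
ft_force: [-1.3, -0.3, 4.2]
width: 0.0575
time: 13.05
ee_pos: [0.6653, 0.2446, 0.127]
eef_rot: [0.707, 0.708, 0.002, 0.0]
ft_force: [-0.2, 0.1, -2.7]
width: 0.0575
time: 13.55
ee_pos: [0.5658, 0.2396, 0.1264]
eef_rot: [0.706, 0.708, 0.002, 0.0]
ft_force: [0.6, 0.2, -0.7]
width: 0.058
time: 14.15
ee_pos: [0.4676, 0.2354, 0.1266]
eef_rot: [0.707, 0.707, 0.002, 0.001]
ft_force: [1.2, 0.8, -0.6]
width: 0.0579
[0.46757975 0.23536078 0.12655358] [-0.0015  0.0042 -0.0003]
```

```bash

python3 -m inch '{"translation":[[-0.2,-0.01,0],[-0.2,-0.01,-0.2],[-0.2,-0.01,-0.5],[-0.2,-0.01,-0.6],[-0.2,-0.01,-0.6],[-0.2,-0.01,-0.6]],"rot":[[0,0.004,0],[0,0.004,0],[0,0.004,0],[0,0.004,0],[0,0.004,0],[0,0.004,0]],"jaw":[50,50,50,50,50,50]}'
python3 -m inch '{"translation":[[0,0,-0.03],[0,0,-0.06],[0,0,-0.09],[0,0,-0.12],[0,0,-0.14],[0,0,-0.14],[0,0,-0.14]],"rot":[[0,0,0],[0,0,0],[0,0,0],[0,0,0],[0,0,0],[0,0,0],[0,0,0]],"jaw":[50,50,50,50,50,50,50]}'
```

```text
time: 14.75
ee_pos: [0.4486, 0.2344, 0.0673]
eef_rot: [0.707, 0.707, 0.001, -0.0]
ft_force: [0.2, -0.2, -0.6]
width: 0.0578
time: 15.45
ee_pos: [0.4485, 0.2344, 0.0533]
eef_rot: [0.707, 0.707, 0.001, -0.0]
ft_force: [-0.3, -0.1, -1.4]
width: 0.058
```

```bash

python3 -m inch '{"translation":[[0,0,-0.01],[0,0,-0.015],[0,0,-0.02],[0,0,-0.02]],"rot":[[0,0,0],[0,0,0],[0,0,0],[0,0,0]],"jaw":[50,50,50,50]}'
python3 -m inch '{"translation":[[0,0,0],[0,0,0],[0,0,0],[0,0,0],[0,0,0],[0,0,0.3],[0,0,1],[0,0,1],[0,0,1]],"rot":[[0,0,0],[0,0,0],[0,0,0],[0,0,0],[0,0,0],[0,0,0],[0,0,0],[0,0,0],[0,0,0]],"jaw":[60,70,80,87,87,87,87,87,87]}'
python3 - <<'E'
from h import *
im,c,s=look("w6");print(s["time"],s["ee_pos"],fix(s))
im2=eyes.camera("side");o=np.zeros((384,800,3),np.uint8);o[:,:512]=im;o[:288,512:]=cv2.resize(im2[130:202,210:282],(288,288),interpolation=cv2.INTER_CUBIC)
cv2.imwrite("pics/c6.png",cv2.convertScaleAbs(o,alpha=1.8))
E
```

```text
time: 15.85
ee_pos: [0.4486, 0.2344, 0.0516]
eef_rot: [0.707, 0.707, 0.001, -0.0]
ft_force: [-1.7, -0.7, 3.1]
width: 0.0574
time: 16.75
ee_pos: [0.4503, 0.2355, 0.1549]
eef_rot: [0.707, 0.707, 0.004, -0.0]
ft_force: [-0.1, 0.4, -0.4]
width: 0.0872
16.75 [0.45025114 0.2354681  0.15486761] [-0.0053  0.0051  0.0005]
```

View pics/c6.png

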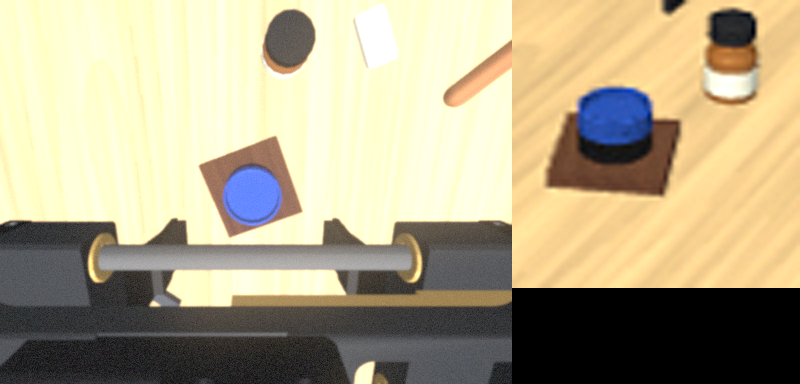

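Blue sits level and aligned on black; its centre is at wrist (252,194). On to white.

```bash

python3 -m inch '{"translation":[[0.2,-0.4,0],[0.42,-0.8,0],[0.42,-0.8,0],[0.42,-0.8,0]],"rot":[[-0.005,0.005,0],[-0.005,0.005,0],[-0.005,0.005,0],[-0.005,0.005,0]],"jaw":[87,87,87,87]}'
python3 -m inch '{"translation":[[0.2,-0.4,0],[0.42,-0.8,0],[0.42,-0.8,0],[0.42,-0.8,0]],"rot":[[0,0,0],[0,0,0],[0,0,0],[0,0,0]],"jaw":[87,87,87,87]}'
python3 -m inch '{"translation":[[0.2,-0.4,0],[0.42,-0.8,0],[0.42,-0.8,0],[0.42,-0.8,0]],"rot":[[0,0,0],[0,0,0],[0,0,0],[0,0,0]],"jaw":[87,87,87,87]}'
python3 -m inch '{"translation":[[0.2,-0.4,0],[0.42,-0.8,-0.3],[0.42,-0.8,-0.3],[0.42,-0.8,-0.3],[0.42,-0.8,-0.3],[0.42,-0.8,-0.3],[0.42,-0.8,-0.3]],"rot":[[0,0,0],[0,0,0],[0,0,0],[0,0,0],[0,0,0],[0,0,0],[0,0,0]],"jaw":[87,87,87,87,87,87,87]}'
python3 - <<'E'
from h import *
im,c,s=look("w7");print(s["time"],s["ee_pos"],fix(s));im=im.astype(int)
n,l,st,ce=cv2.connectedComponentsWithStats(((im.max(2)-im.min(2)<25)&(im.min(2)>90)).astype(np.uint8))
for i in range(1,n):
    if 300<st[i,4]<9000: print(st[i],ce[i],rc("w7",ce[i],.024))
E
```

```text
time: 17.25
ee_pos: [0.4901, 0.1533, 0.15]
eef_rot: [0.708, 0.706, -0.004, -0.001]
ft_force: [-0.4, 0.7, -0.3]
width: 0.0871
time: 17.65
ee_pos: [0.5316, 0.0736, 0.149]
eef_rot: [0.708, 0.706, -0.004, -0.001]
ft_force: [-1.4, -0.2, 0.1]
width: 0.0871
time: 18.05
ee_pos: [0.5732, -0.0052, 0.1482]
eef_rot: [0.708, 0.706, -0.005, -0.002]
ft_force: [-0.8, 0.8, 0.4]
width: 0.0871
time: 18.75
ee_pos: [0.6154, -0.0834, 0.1189]
eef_rot: [0.707, 0.707, -0.004, -0.002]
ft_force: [0.3, -0.6, 0.0]
width: 0.087
18.75 [ 0.61544985 -0.08339024  0.11892246] [ 0.0034 -0.0078  0.0003]
[112  88  65  25 782] [143.97058824  99.78900256] [0.519 0.003]
[ 238  178   61   62 2913] [268.31136286 208.71335393] [ 0.627  -0.0955]
[205 259 131  11 821] [270.53593179 265.53471376] [ 0.63   -0.1559]
```

View pics/w7.png

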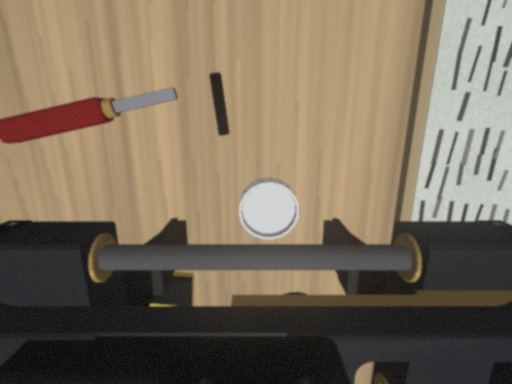

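White rim is centred at (268,209), with the scraper at upper left. Grasping white.

```bash

python3 -m inch '{"translation":[[0.116,-0.12,-0.1],[0.116,-0.12,-0.6],[0.116,-0.12,-0.9],[0.116,-0.12,-0.94],[0.116,-0.12,-0.94],[0.116,-0.12,-0.94]],"rot":[[0.003,-0.008,0],[0.003,-0.008,0],[0.003,-0.008,0],[0.003,-0.008,0],[0.003,-0.008,0],[0.003,-0.008,0]],"jaw":[87,87,87,87,87,87]}'
python3 -m inch '{"translation":[[0,0,0],[0,0,0],[0,0,0],[0,0,0],[0,0,0],[0,0,0],[0,0,0],[0,0,0]],"rot":[[0,0,0],[0,0,0],[0,0,0],[0,0,0],[0,0,0],[0,0,0],[0,0,0],[0,0,0]],"jaw":[70,64,60,57,50,50,50,50]}' 20
python3 -m inch '{"translation":[[0,0,0.3],[0,0,0.8],[0,0,1],[0,0,1],[0,0,1]],"rot":[[0,0,0],[0,0,0],[0,0,0],[0,0,0],[0,0,0]],"jaw":[50,50,50,50,50]}'
python3 -m inch '{"translation":[[-0.2,0.4,0.1],[-0.45,0.82,0.2],[-0.45,0.82,0.2],[-0.45,0.82,0.2]],"rot":[[0,0,0],[0,0,0],[0,0,0],[0,0,0]],"jaw":[50,50,50,50]}'
python3 -m inch '{"translation":[[-0.2,0.4,0],[-0.45,0.82,0],[-0.45,0.82,0],[-0.45,0.82,0]],"rot":[[0,0,0],[0,0,0],[0,0,0],[0,0,0]],"jaw":[50,50,50,50]}'
python3 -m inch '{"translation":[[-0.2,0.4,0],[-0.45,0.82,0],[-0.45,0.82,0],[-0.45,0.82,0]],"rot":[[0,0,0],[0,0,0],[0,0,0],[0,0,0]],"jaw":[50,50,50,50]}'
python3 -m inch '{"translation":[[-0.2,0.4,0],[-0.42,0.82,0],[-0.42,0.82,0],[-0.42,0.82,0],[-0.42,0.82,0],[-0.42,0.82,0]],"rot":[[0,0,0],[0,0,0],[0,0,0],[0,0,0],[0,0,0],[0,0,0]],"jaw":[50,50,50,50,50,50]}'
python3 - <<'E'
from h import *
print(r.read_state()["ee_pos"],fix(r.read_state()))
E
```

```text
time: 19.4
ee_pos: [0.6283, -0.0959, 0.027]
eef_rot: [0.707, 0.707, 0.001, 0.001]
ft_force: [0.5, 0.5, 0.6]
width: 0.0868
time: 20.2
ee_pos: [0.6283, -0.0959, 0.0271]
eef_rot: [0.707, 0.707, 0.001, 0.001]
ft_force: [-0.6, 0.7, 3.4]
width: 0.0572
time: 20.7
ee_pos: [0.6281, -0.0957, 0.1266]
eef_rot: [0.707, 0.707, 0.001, 0.001]
ft_force: [-0.4, 0.8, -0.7]
width: 0.0571
time: 21.1
ee_pos: [0.5821, -0.012, 0.1453]
eef_rot: [0.706, 0.708, 0.0, 0.0]
ft_force: [0.1, -0.1, 0.2]
width: 0.0573
time: 21.5
ee_pos: [0.5366, 0.0699, 0.1443]
eef_rot: [0.706, 0.708, -0.001, 0.0]
ft_force: [0.1, -1.5, -0.9]
width: 0.0576
time: 21.9
ee_pos: [0.4919, 0.151, 0.1438]
eef_rot: [0.706, 0.708, -0.001, 0.0]
ft_force: [0.8, -1.0, -0.4]
width: 0.0575
time: 22.5
ee_pos: [0.451, 0.2311, 0.1436]
eef_rot: [0.707, 0.707, -0.001, 0.001]
ft_force: [0.4, -0.1, -1.0]
width: 0.0571
[0.45103297 0.23107595 0.14363302] [ 0.0026 -0.0009  0.0005]
```

```bash

python3 -m inch '{"translation":[[-0.03,0.03,-0.1],[-0.03,0.03,-0.4],[-0.03,0.03,-0.6],[-0.03,0.03,-0.6],[-0.03,0.03,-0.6],[-0.03,0.03,-0.6]],"rot":[[0,0,0],[0,0,0],[0,0,0],[0,0,0],[0,0,0],[0,0,0]],"jaw":[50,50,50,50,50,50]}'
python3 -m inch '{"translation":[[0,0,-0.03],[0,0,-0.06],[0,0,-0.09],[0,0,-0.12],[0,0,-0.13],[0,0,-0.14],[0,0,-0.145],[0,0,-0.145]],"rot":[[0,0,0],[0,0,0],[0,0,0],[0,0,0],[0,0,0],[0,0,0],[0,0,0],[0,0,0]],"jaw":[50,50,50,50,50,50,50,50]}'
```

```text
time: 23.1
ee_pos: [0.4488, 0.2343, 0.0846]
eef_rot: [0.707, 0.707, -0.0, 0.001]
ft_force: [0.1, 0.5, -0.6]
width: 0.0574
time: 23.9
ee_pos: [0.4488, 0.2343, 0.0701]
eef_rot: [0.707, 0.707, -0.0, 0.001]
ft_force: [0.1, 0.2, -1.5]
width: 0.057
```

```bash

python3 -m inch '{"translation":[[0,0,-0.005],[0,0,-0.01],[0,0,-0.013],[0,0,-0.013]],"rot":[[0,0,0],[0,0,0],[0,0,0],[0,0,0]],"jaw":[50,50,50,50]}'
python3 -m inch '{"translation":[[0,0,0],[0,0,0],[0,0,0],[0,0,0],[0,0,0],[0,0,0.3],[0,0,1],[0,0,1],[0,0,1]],"rot":[[0,0,0],[0,0,0],[0,0,0],[0,0,0],[0,0,0],[0,0,0],[0,0,0],[0,0,0],[0,0,0]],"jaw":[60,70,80,87,87,87,87,87,87]}'
python3 -m inch '{"translation":[[0.2,-0.4,0],[0.42,-0.9,0],[0.42,-0.9,0],[0.42,-0.9,0]],"rot":[[0,0,0],[0,0,0],[0,0,0],[0,0,0]],"jaw":[87,87,87,87]}'
python3 -m inch '{"translation":[[0.2,-0.4,0],[0.42,-0.9,0],[0.42,-0.9,0],[0.42,-0.9,0]],"rot":[[0,0,0],[0,0,0],[0,0,0],[0,0,0]],"jaw":[87,87,87,87]}'
python3 -m inch '{"translation":[[0.2,-0.4,0],[0.42,-0.9,0],[0.42,-0.9,0],[0.42,-0.9,0]],"rot":[[0,0,0],[0,0,0],[0,0,0],[0,0,0]],"jaw":[87,87,87,87]}'
python3 -m inch '{"translation":[[0.2,-0.4,0],[0.42,-0.9,0],[0.42,-0.9,0],[0.42,-0.9,0]],"rot":[[0,0,0],[0,0,0],[0,0,0],[0,0,0]],"jaw":[87,87,87,87]}'
python3 -m inch '{"translation":[[0.2,-0.4,0],[0.42,-0.8,-0.2],[0.42,-0.8,-0.2],[0.42,-0.8,-0.2],[0.42,-0.8,-0.2],[0.42,-0.8,-0.2]],"rot":[[0,0,0],[0,0,0],[0,0,0],[0,0,0],[0,0,0],[0,0,0]],"jaw":[87,87,87,87,87,87]}'
python3 - <<'E'
from h import *
im,c,s=look("w8");print(s["time"],s["ee_pos"],fix(s))
im2=eyes.camera("side");o=np.zeros((384,800,3),np.uint8);o[:,:512]=im;o[:288,512:]=cv2.resize(im2[130:202,210:282],(288,288),interpolation=cv2.INTER_CUBIC)
cv2.imwrite("pics/c8.png",cv2.convertScaleAbs(o,alpha=1.6))
E
```

```text
time: 24.3
ee_pos: [0.4489, 0.2343, 0.0691]
eef_rot: [0.707, 0.707, -0.0, 0.001]
ft_force: [-1.2, -1.0, 2.8]
width: 0.0569
time: 25.2
ee_pos: [0.4505, 0.2353, 0.1723]
eef_rot: [0.708, 0.707, 0.003, 0.001]
ft_force: [0.4, 0.9, -1.0]
width: 0.0872
time: 25.6
ee_pos: [0.4926, 0.1436, 0.1715]
eef_rot: [0.709, 0.705, 0.002, 0.001]
ft_force: [-0.9, 0.2, -0.1]
width: 0.0866
time: 26.0
ee_pos: [0.5343, 0.0534, 0.1708]
eef_rot: [0.709, 0.705, 0.001, 0.001]
ft_force: [0.2, 0.4, 0.4]
width: 0.0873
time: 26.4
ee_pos: [0.5762, -0.0356, 0.1701]
eef_rot: [0.709, 0.705, 0.001, 0.0]
ft_force: [0.1, 1.7, -0.2]
width: 0.0868
time: 26.8
ee_pos: [0.6182, -0.1242, 0.1693]
eef_rot: [0.709, 0.705, 0.001, -0.001]
ft_force: [-0.1, -0.2, -0.7]
width: 0.0872
time: 27.4
ee_pos: [0.6608, -0.2012, 0.1501]
eef_rot: [0.708, 0.706, 0.002, -0.001]
ft_force: [0.3, -0.1, -0.3]
width: 0.0868
27.4 [ 0.66084098 -0.20123057  0.15014556] [-0.0033  0.0017  0.0022]
```

View pics/c8.png

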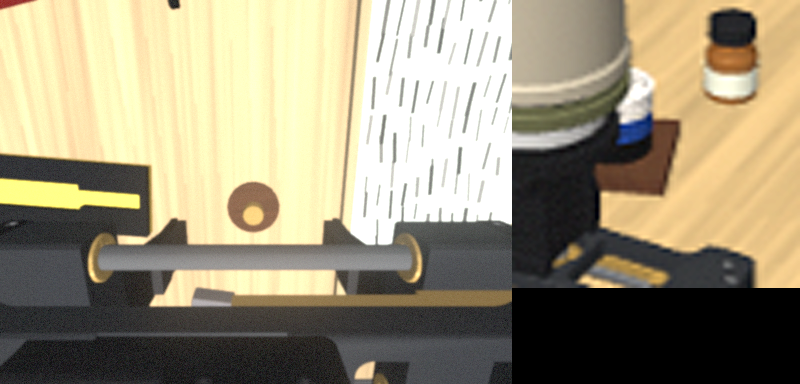

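The stack looks level with white on top. The lid disc is at (254,207) and its knob at (254,216).

```bash
python3 - <<'E'
from h import *
print(rc("w8",(254,207),.016),rc("w8",(253.5,216),.041))
print("tray", rc("w8",(151,166),.017),rc("w8",(140,201.5),.008))
print("scr w7 tip", rc("w7",(176,94),.014), "fer",rc("w7",(103,109),.016))
E
```

```text
[ 0.6596 -0.2237] [ 0.6592 -0.2251]
tray [ 0.5513 -0.1777] [ 0.5314 -0.2194]
scr w7 tip [0.5441 0.0084] fer [ 0.4781 -0.0043]
```

```bash

python3 -m inch '{"translation":[[0,-0.23,-0.1],[0,-0.23,-0.6],[0,-0.23,-0.9],[0,-0.23,-0.9],[0,-0.23,-0.9]],"rot":[[-0.003,0.002,0],[-0.003,0.002,0],[-0.003,0.002,0],[-0.003,0.002,0],[-0.003,0.002,0]],"jaw":[60,60,60,60,60]}'
python3 -m inch '{"translation":[[-0.02,0,-0.1],[-0.02,0,-0.26],[-0.02,0,-0.26],[-0.02,0,-0.26],[-0.02,0,-0.26],[-0.02,0,-0.26],[-0.02,0,-0.26],[-0.02,0,-0.26],[-0.02,0,-0.26],[-0.02,0,-0.26],[-0.02,0,-0.26],[-0.02,0,-0.26]],"rot":[[0,0,0],[0,0,0],[0,0,0],[0,0,0],[0,0,0],[0,0,0],[0,0,0],[0,0,0],[0,0,0],[0,0,0],[0,0,0],[0,0,0]],"jaw":[60,60,60,50,40,30,26,23,20,15,15,15]}' 20
python3 -m inch '{"translation":[[0,0,0.3],[0,0,0.8],[0,0,1],[0,0,1],[0,0,1],[0,0,1]],"rot":[[0,0,0],[0,0,0],[0,0,0],[0,0,0],[0,0,0],[0,0,0]],"jaw":[15,15,15,15,15,15]}'
python3 - <<'E'
from h import *
s=r.read_state();print(s["ee_pos"],fix(s))
E
```

```text
time: 28.0
ee_pos: [0.661, -0.2249, 0.0613]
eef_rot: [0.708, 0.706, -0.0, 0.0]
ft_force: [-0.1, -0.1, 0.1]
width: 0.0619
time: 29.2
ee_pos: [0.6591, -0.2249, 0.0354]
eef_rot: [0.708, 0.706, -0.0, 0.0]
ft_force: [0.1, -0.1, 1.2]
width: 0.0215
time: 29.8
ee_pos: [0.6583, -0.2244, 0.1335]
eef_rot: [0.708, 0.706, -0.001, -0.001]
ft_force: [-0.5, 1.0, -1.3]
width: 0.0214
[ 0.65831048 -0.22435089  0.13352751] [-0.0004 -0.0022  0.0026]
```

```bash

python3 -m inch '{"translation":[[-0.2,0.4,0.2],[-0.42,0.92,0.35],[-0.42,0.92,0.35],[-0.42,0.92,0.35]],"rot":[[0,0,0],[0,0,0],[0,0,0],[0,0,0]],"jaw":[15,15,15,15]}'
python3 -m inch '{"translation":[[-0.2,0.4,0],[-0.42,0.92,0],[-0.42,0.92,0],[-0.42,0.92,0]],"rot":[[0,0,0],[0,0,0],[0,0,0],[0,0,0]],"jaw":[15,15,15,15]}'
python3 -m inch '{"translation":[[-0.2,0.4,0],[-0.42,0.92,0],[-0.42,0.92,0],[-0.42,0.92,0]],"rot":[[0,0,0],[0,0,0],[0,0,0],[0,0,0]],"jaw":[15,15,15,15]}'
python3 -m inch '{"translation":[[-0.2,0.4,0],[-0.42,0.92,0],[-0.42,0.92,0],[-0.42,0.92,0]],"rot":[[0,0,0],[0,0,0],[0,0,0],[0,0,0]],"jaw":[15,15,15,15]}'
python3 -m inch '{"translation":[[-0.2,0.4,0],[-0.42,0.92,0],[-0.42,0.92,0],[-0.42,0.92,0],[-0.42,0.92,0],[-0.42,0.92,0]],"rot":[[0,0,0],[0,0,0],[0,0,0],[0,0,0],[0,0,0],[0,0,0]],"jaw":[15,15,15,15,15,15]}'
python3 - <<'E'
from h import *
s=r.read_state();print(s["ee_pos"],fix(s))
E
```

```text
time: 30.2
ee_pos: [0.6161, -0.1297, 0.1679]
eef_rot: [0.707, 0.707, -0.0, -0.002]
ft_force: [0.5, -0.2, -0.8]
width: 0.0212
time: 30.6
ee_pos: [0.5737, -0.0372, 0.1671]
eef_rot: [0.706, 0.708, -0.001, -0.002]
ft_force: [-0.4, -0.4, -1.0]
width: 0.0213
time: 31.0
ee_pos: [0.532, 0.0543, 0.1667]
eef_rot: [0.706, 0.708, -0.001, -0.002]
ft_force: [-0.4, -0.6, 0.1]
width: 0.0213
time: 31.4
ee_pos: [0.4908, 0.1453, 0.1665]
eef_rot: [0.706, 0.708, -0.002, -0.002]
ft_force: [0.1, -0.5, -1.3]
width: 0.0212
time: 32.0
ee_pos: [0.4502, 0.2348, 0.1665]
eef_rot: [0.708, 0.706, -0.002, -0.001]
ft_force: [-0.3, -0.4, -0.3]
width: 0.0213
[0.45018691 0.23480558 0.16649205] [ 0.0006 -0.0041  0.0018]
```

```bash

python3 -m inch '{"translation":[[-0.015,0,-0.1],[-0.015,0,-0.4],[-0.015,0,-0.56],[-0.015,0,-0.56],[-0.015,0,-0.56],[-0.015,0,-0.56]],"rot":[[0,-0.004,0],[0,-0.004,0],[0,-0.004,0],[0,-0.004,0],[0,-0.004,0],[0,-0.004,0]],"jaw":[15,15,15,15,15,15]}'
python3 -m inch '{"translation":[[0,0,-0.03],[0,0,-0.06],[0,0,-0.09],[0,0,-0.12],[0,0,-0.14],[0,0,-0.14],[0,0,-0.14]],"rot":[[0,0,0],[0,0,0],[0,0,0],[0,0,0],[0,0,0],[0,0,0],[0,0,0]],"jaw":[15,15,15,15,15,15,15]}'
```

```text
time: 32.6
ee_pos: [0.4494, 0.2348, 0.1114]
eef_rot: [0.708, 0.706, 0.0, 0.0]
ft_force: [0.1, -0.1, -0.9]
width: 0.0214
time: 33.3
ee_pos: [0.4494, 0.2347, 0.0973]
eef_rot: [0.708, 0.706, 0.0, 0.0]
ft_force: [0.4, 0.4, -0.7]
width: 0.0214
```

```bash

python3 -m inch '{"translation":[[0,0,-0.01],[0,0,-0.015],[0,0,-0.02],[0,0,-0.02]],"rot":[[0,0,0],[0,0,0],[0,0,0],[0,0,0]],"jaw":[15,15,15,15]}'
python3 -m inch '{"translation":[[0,0,0],[0,0,0],[0,0,0],[0,0,0],[0,0,0],[0,0,0.3],[0,0,0.9],[0,0,0.9],[0,0,0.9],[0,0,0.9]],"rot":[[0,0,0],[0,0,0],[0,0,0],[0,0,0],[0,0,0],[0,0,0],[0,0,0],[0,0,0],[0,0,0],[0,0,0]],"jaw":[25,35,45,50,50,50,50,50,50,50]}'
python3 - <<'E'
from h import *
im,c,s=look("w9");print(s["time"],s["ee_pos"],fix(s))
im2=eyes.camera("side");o=np.zeros((384,800,3),np.uint8);o[:,:512]=im;o[:288,512:]=cv2.resize(im2[130:202,210:282],(288,288),interpolation=cv2.INTER_CUBIC)
cv2.imwrite("pics/c9.png",cv2.convertScaleAbs(o,alpha=1.6))
E
```

```text
time: 33.7
ee_pos: [0.4494, 0.2348, 0.0953]
eef_rot: [0.708, 0.706, 0.0, 0.0]
ft_force: [-0.3, -0.4, -0.7]
width: 0.0213
time: 34.7
ee_pos: [0.4489, 0.2346, 0.1843]
eef_rot: [0.708, 0.706, -0.0, 0.0]
ft_force: [0.2, 0.8, -0.6]
width: 0.05
34.7 [0.44888768 0.23461142 0.18430241] [0.0004 0.0001 0.002 ]
```

View pics/c9.png

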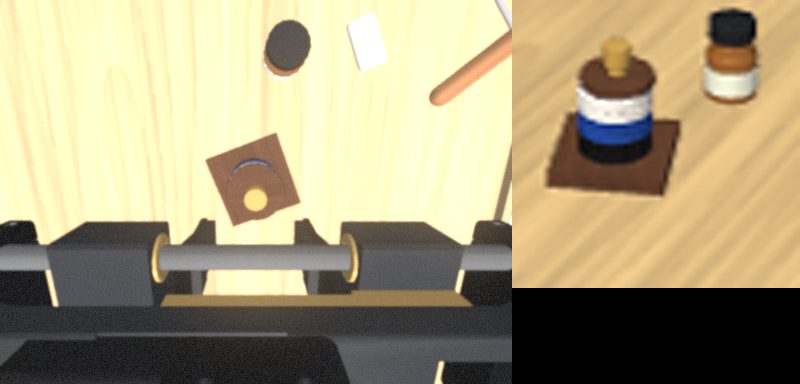

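Side view shows lid, white, blue and black stacked coaxial and level. Next, the scraper.

```bash

python3 -m inch '{"translation":[[0.03,-0.3,0],[0.03,-0.7,0],[0.03,-0.8,0],[0.03,-0.8,0],[0.03,-0.8,0]],"rot":[[0,0,-0.43],[0,0,-0.43],[0,0,-0.43],[0,0,-0.43],[0,0,-0.43]],"jaw":[60,60,60,60,60]}'
python3 -m inch '{"translation":[[0.03,-0.3,0],[0.03,-0.7,0],[0.03,-0.8,0],[0.03,-0.8,0],[0.03,-0.8,0]],"rot":[[0,0,-0.43],[0,0,-0.43],[0,0,-0.43],[0,0,-0.43],[0,0,-0.43]],"jaw":[60,60,60,60,60]}'
python3 -m inch '{"translation":[[0.03,-0.3,0],[0.03,-0.7,-0.4],[0.03,-0.8,-0.4],[0.03,-0.8,-0.4],[0.03,-0.8,-0.4],[0.03,-0.8,-0.4]],"rot":[[0,0,-0.43],[0,0,-0.43],[0,0,-0.43],[0,0,-0.43],[0,0,-0.43],[0,0,-0.43]],"jaw":[60,60,60,60,60,60]}'
python3 - <<'E'
from h import *
im,c,s=look("w10");print(s["time"],s["ee_pos"],fix(s,.215-np.pi/2))
E
```

```text
time: 35.3
ee_pos: [0.4512, 0.155, 0.183]
eef_rot: [0.846, 0.533, -0.001, -0.0]
ft_force: [-0.2, 0.1, 0.1]
width: 0.0595
time: 35.8
ee_pos: [0.4541, 0.0766, 0.1828]
eef_rot: [0.943, 0.334, -0.001, -0.0]
ft_force: [-0.0, 0.2, 0.4]
width: 0.06
time: 36.4
ee_pos: [0.4577, -0.0015, 0.1433]
eef_rot: [0.993, 0.119, -0.001, -0.001]
ft_force: [-0.1, -1.0, -0.4]
width: 0.0598
36.4 [ 0.45765711 -0.00151167  0.14330078] [-0.0012 -0.0019 -0.0221]
```

View pics/w10.png

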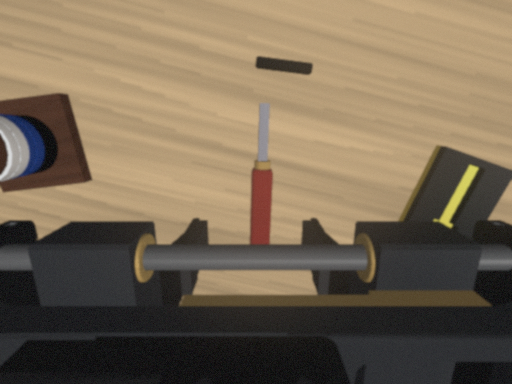

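The scraper runs from its tip at (264,104), past the handle front at (262,169), to (260,243) under the gripper. The tray is at right.

```bash
python3 - <<'E'
from h import *
t=rc("w10",(264,104),.015);f=rc("w10",(262,168.5),.019);b=rc("w10",(260.5,243),.020)
d=t-f;y=np.arctan2(d[1],d[0]);d2=t-b;y2=np.arctan2(d2[1],d2[0]);u=np.array([np.cos(y2),np.sin(y2)])
print(t,f,b,np.linalg.norm(d),y,y2,"origin",t-.087*u,f-.022*u)
# tray pocket narrow strip in w8 & w10
print("tray w10",rc("w10",(475,166.5),.008),rc("w10",(440,147),.017),rc("w10",(512,170),.017),"w8",rc("w8",(140,201.5),.008))
im=cv2.imread("pics/w8.png").astype(int);m=((im[...,1]-im[...,0]>40)&(im[...,1]>90)).astype(np.uint8);m[215:]=0;m[:,160:]=0
n,l,st,ce=cv2.connectedComponentsWithStats(m);i=1+st[1:,4].argmax();print(st[i])
for u0 in (5,30,60,90,110,130,138):
    v=np.where(l[:,u0]==i)[0]; print(u0,v.min(),v.max(),rc("w8",(u0,v.min()-.5),.008),rc("w8",(u0,v.max()+.5),.008))
E
```

```text
[0.5415 0.0094] [ 0.4799 -0.0039] [ 0.3992 -0.0223] 0.06301944144468434 0.21264492235777155 0.2191897404105938 origin [ 0.45658157 -0.00951718] [ 0.45842637 -0.00868365]
tray w10 [ 0.5333 -0.2235] [ 0.5431 -0.173 ] [ 0.5387 -0.2546] w8 [ 0.5314 -0.2194]
[   0  178  140   31 2888]
5 179 203 [ 0.386  -0.1925] [ 0.3791 -0.2213]
30 181 205 [ 0.413  -0.1949] [ 0.4068 -0.2237]
60 183 207 [ 0.4456 -0.1972] [ 0.4402 -0.2262]
90 191 204 [ 0.4773 -0.2064] [ 0.4747 -0.2227]
110 192 206 [ 0.4993 -0.2077] [ 0.4969 -0.2252]
130 194 207 [ 0.5213 -0.21  ] [ 0.5193 -0.2264]
138 195 208 [ 0.5301 -0.2112] [ 0.5283 -0.2276]
```

```bash

python3 -m inch '{"translation":[[0,-0.075,-0.1],[0,-0.075,-0.5],[0,-0.075,-0.9],[0,-0.075,-0.9],[0,-0.075,-0.9],[0,-0.075,-0.9]],"rot":[[-0.001,-0.002,-0.02],[-0.001,-0.002,-0.02],[-0.001,-0.002,-0.02],[-0.001,-0.002,-0.02],[-0.001,-0.002,-0.02],[-0.001,-0.002,-0.02]],"jaw":[60,60,60,60,60,60]}'
python3 -m inch '{"translation":[[0,0,-0.15],[0,0,-0.32],[0,0,-0.32],[0,0,-0.32],[0,0,-0.32],[0,0,-0.32],[0,0,-0.32],[0,0,-0.32],[0,0,-0.32],[0,0,-0.32],[0,0,-0.32],[0,0,-0.32]],"rot":[[0,0,0],[0,0,0],[0,0,0],[0,0,0],[0,0,0],[0,0,0],[0,0,0],[0,0,0],[0,0,0],[0,0,0],[0,0,0],[0,0,0]],"jaw":[60,60,60,60,50,40,30,26,23,20,15,15]}' 20
python3 -m inch '{"translation":[[0,0,0.3],[0,0,0.7],[0,0,0.7],[0,0,0.7],[0,0,0.7]],"rot":[[0,0,0],[0,0,0],[0,0,0],[0,0,0],[0,0,0]],"jaw":[15,15,15,15,15]}'
python3 - <<'E'
from h import *
s=r.read_state();print(s["ee_pos"],fix(s,.217-np.pi/2),fix(s,-.086-np.pi/2))
E
```

```text
time: 37.05
ee_pos: [0.4589, -0.0091, 0.055]
eef_rot: [0.994, 0.108, 0.001, -0.0]
ft_force: [-0.0, 0.3, 0.8]
width: 0.0599
time: 38.25
ee_pos: [0.4589, -0.0091, 0.023]
eef_rot: [0.994, 0.108, 0.001, -0.0]
ft_force: [-0.4, 0.6, 1.7]
width: 0.0218
time: 38.75
ee_pos: [0.4582, -0.009, 0.0922]
eef_rot: [0.994, 0.108, 0.001, -0.0]
ft_force: [0.2, 0.4, -0.7]
width: 0.0217
[ 0.45815453 -0.00903311  0.0921755 ] [-0.0007  0.001   0.0005] [-0.0006  0.0011 -0.2888]
```

```bash

python3 -m inch '{"translation":[[-0.06,-0.4,0],[-0.06,-0.9,0],[-0.06,-1,0],[-0.06,-1,0],[-0.06,-1,0]],"rot":[[0,0.001,-0.289],[0,0.001,-0.289],[0,0.001,-0.289],[0,0.001,-0.289],[0,0.001,-0.289]],"jaw":[15,15,15,15,15]}'
python3 -m inch '{"translation":[[-0.06,-0.4,0],[-0.06,-0.9,-0.1],[-0.06,-1,-0.2],[-0.06,-1,-0.2],[-0.06,-1,-0.2],[-0.06,-1,-0.2],[-0.06,-1,-0.2]],"rot":[[0,0,0],[0,0,0],[0,0,0],[0,0,0],[0,0,0],[0,0,0],[0,0,0]],"jaw":[15,15,15,15,15,15,15]}'
python3 - <<'E'
from h import *
im,c,s=look("w11");print(s["time"],s["ee_pos"],fix(s,-.086-np.pi/2))
cv2.imwrite("pics/c11.png",cv2.resize(cv2.convertScaleAbs(im[60:260,150:370],alpha=1.8),None,fx=3,fy=2.9,interpolation=cv2.INTER_CUBIC))
E
```

```text
time: 39.25
ee_pos: [0.4517, -0.1083, 0.0914]
eef_rot: [0.999, -0.042, -0.001, -0.0]
ft_force: [0.7, -0.2, -0.8]
width: 0.0221
time: 39.95
ee_pos: [0.4463, -0.2067, 0.0717]
eef_rot: [0.999, -0.041, -0.0, -0.001]
ft_force: [-0.3, 0.6, -0.3]
width: 0.0217
39.95 [ 0.44631855 -0.20673991  0.07165141] [-0.001  -0.0009 -0.0035]
```

View pics/c11.png

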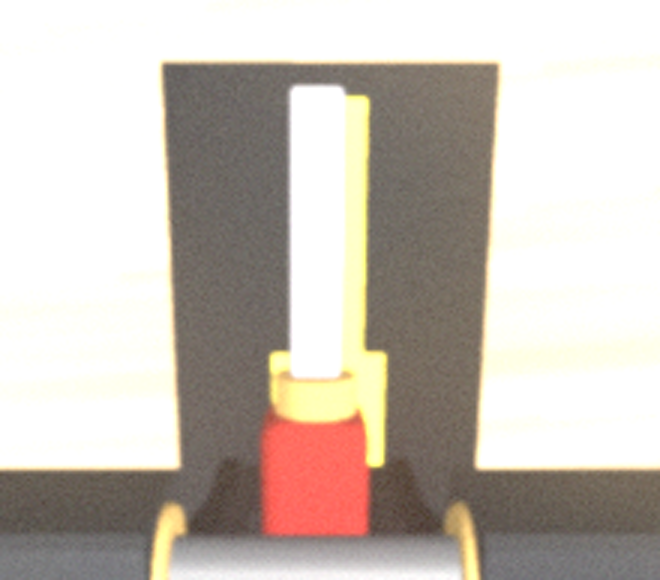

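The blade at (317,235) hangs slightly left of the pocket. The tray's far corners are at (163,64) and (499,64), the pocket shoulder is at row 352, and the pocket's right edge is at column 368.

```bash
python3 - <<'E'
from h import *
g=lambda x,y,z:rc("w11",(150+x/3-.33,60+y/2.9-.33),z)
a,b=g(163,64,.017),g(499,64,.017);c,d=g(180,466,.017),g(477,466,.017)
m=(a+b)/2;n=(c+d)/2;ax=(m-n)/np.linalg.norm(m-n);yaw=np.arctan2(ax[1],ax[0]);e=b-a
print("w",np.linalg.norm(e),"yaw",yaw,np.arctan2(e[1],e[0])+np.pi/2,"origin",m-.1*ax)
sh=(g(270,352,.008)+g(386,352,.008))/2;print("shoulder origin",sh-.027*ax, "end",g(356,97,.008)-.092*ax,"right edge",g(368,230,.008))
z0=.0717-.023
t=g(317,87,z0+.015);f=g(317,375,z0+.015);h=g(316,420,z0+.021);u=(t-f)/np.linalg.norm(t-f)
print("scr yaw",np.arctan2(u[1],u[0]),"origin",t-.087*u,h-.022*u)
E
```

```text
w 0.07897626225645271 yaw -0.08353947957746256 -0.08366699419541113 origin [ 0.44174874 -0.21040577]
shoulder origin [ 0.44089416 -0.21014706] end [ 0.44242084 -0.2169233 ] right edge [ 0.5003 -0.2253]
scr yaw -0.08166847890316993 origin [ 0.44538997 -0.20750274] [ 0.44607333 -0.20730529]
```

```bash

python3 -m inch '{"translation":[[-0.035,-0.032,0],[-0.035,-0.032,0],[-0.035,-0.032,0],[-0.035,-0.032,-0.1],[-0.035,-0.032,-0.2],[-0.035,-0.032,-0.2],[-0.035,-0.032,-0.2]],"rot":[[-0.001,-0.001,-0.002],[-0.001,-0.001,-0.002],[-0.001,-0.001,-0.002],[-0.001,-0.001,-0.002],[-0.001,-0.001,-0.002],[-0.001,-0.001,-0.002],[-0.001,-0.001,-0.002]],"jaw":[15,15,15,15,15,15,15]}'
python3 - <<'E'
from h import *
s=r.read_state();print(s["ee_pos"],fix(s,-.0835-np.pi/2))
E
```

```text
time: 40.7
ee_pos: [0.4423, -0.2104, 0.0512]
eef_rot: [0.999, -0.043, -0.001, 0.0]
ft_force: [-0.3, 0.8, -1.1]
width: 0.0217
[ 0.44226792 -0.21038938  0.05115115] [ 0.0004 -0.0011  0.0017]
```

```bash

python3 -m inch '{"translation":[[0.005,0.004,-0.04],[0.005,0.004,-0.08],[0.005,0.004,-0.11],[0.005,0.004,-0.14],[0.005,0.004,-0.16],[0.005,0.004,-0.18],[0.005,0.004,-0.19],[0.005,0.004,-0.195],[0.005,0.004,-0.195]],"rot":[[0,-0.001,0.002],[0,-0.001,0.002],[0,-0.001,0.002],[0,-0.001,0.002],[0,-0.001,0.002],[0,-0.001,0.002],[0,-0.001,0.002],[0,-0.001,0.002],[0,-0.001,0.002]],"jaw":[15,15,15,15,15,15,15,15,15]}'
```

```text
time: 41.6
ee_pos: [0.4428, -0.21, 0.0317]
eef_rot: [0.999, -0.042, -0.0, 0.0]
ft_force: [0.2, 0.8, -0.2]
width: 0.0217
```

```bash

python3 -m inch '{"translation":[[0,0,-0.005],[0,0,-0.005],[0,0,-0.005],[0,0,-0.005],[0,0,-0.005],[0,0,0.3],[0,0,0.8],[0,0,1],[0,0,1],[0,0,1]],"rot":[[0,0,0],[0,0,0],[0,0,0],[0,0,0],[0,0,0],[0,0,0],[0,0,0],[0,0,0],[0,0,0],[0,0,0]],"jaw":[15,25,35,45,50,50,50,50,50,50]}'
python3 -m inch '{"translation":[[0,-0.4,0.3],[0,-1,0.7],[0,-1,0.7],[0,-1,0.7],[0,-1,0.7],[0,-1,0.7]],"rot":[[0,0,0],[0,0,0],[0,0,0],[0,0,0],[0,0,0],[0,0,0]],"jaw":[50,50,50,50,50,50]}'
python3 - <<'E'
from h import *
a=eyes.camera("scene");b=eyes.camera("side");o=np.zeros((600,800,3),np.uint8)
cr=lambda i,x,y:cv2.resize(i[y:y+75,x:x+100],(400,300),interpolation=cv2.INTER_CUBIC)
o[:300,:400]=cr(a,270,100);o[:300,400:]=cr(b,200,115);o[300:,:400]=cr(a,100,155);o[300:,400:]=cr(b,90,215)
cv2.imwrite("pics/fin.png",cv2.convertScaleAbs(o,alpha=1.6));print(r.read_state()["time"])
E
```

```text
time: 42.6
ee_pos: [0.4429, -0.2095, 0.1315]
eef_rot: [0.999, -0.041, 0.0, -0.0]
ft_force: [-0.6, 0.3, -0.2]
width: 0.05
time: 43.2
ee_pos: [0.4426, -0.308, 0.1999]
eef_rot: [0.999, -0.041, -0.001, -0.001]
ft_force: [0.7, 0.7, -0.3]
width: 0.05
43.3
```

View pics/fin.png

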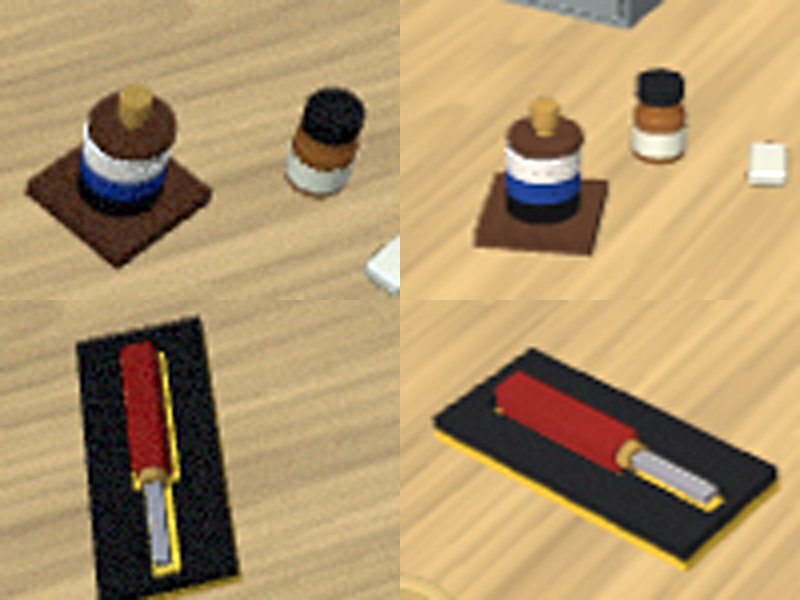

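Both views show the stack coaxial and level with the bottle untouched. The scraper lies in its pocket with the yellow floor showing around it. I'm handing in.

```bash
python3 -c "
from bench import r
print(r.close_job(), r.read_state()['time'])"
```

```text
the job is handed in; nothing more can be done
the job is handed in; nothing more can be done
```

The drawing set is packed and the job was handed in at about 43 s of the 112 s allowed. I stacked black, blue, white and the lid on the stand, and laid the scraper in its pocket with the blade in the narrow end. I never touched the ink bottle.

- **Stack:** The last scene and side pictures show it level and centred. Each dish made light contact (about 3 N) at the height where it should seat. The lid showed no contact force before I let go at its seating height, so its seating is judged from the pictures only.
- **Scraper:** It reached within about 1 mm of the pocket floor without touching the walls before release. The pictures show it in the pocket, but I did not measure its final position.
- **Disagreements:** Early camera estimates of the stand differed by about 5 mm between the fixed cameras and the wrist camera, mostly explained by the height I had assumed for the recess. I used the wrist camera's figures for placing. For the tray centre, I used a close-up look just before lowering the scraper, which was about 4 mm from the first estimate.

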